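Gauge a printed stem both ways in a sprung-jaw gauge

ROBOT

A 7-joint arm with a two-finger parallel gripper is mounted at the origin on the work surface. World frame = base frame: x ahead of the robot, y to its left, z up, the work surface at z = 0. Lengths are in mm, angles in rad, forces in N, time in s.
With the tool pointing down it reaches from about 400 to 875 mm from the base axis. Payload 19.3 kg.
Tool frame: the origin (TCP) lies midway between the tips of the shut fingers; the grasp point (between the pads) lies tcp_to_grasp behind it (tcp_to_grasp is the distance from the TCP to the grasp point, in mm); z points along the fingers, y is the line along which they close (so a half turn about z gives the same grasp; the last joint's range is limited). The gripper opens to 85 mm and grips with 20 to 120 N. Pads are 22 mm wide; open, the fingers measure 114 mm over their backs; the gripper's body (76 mm by 85 mm) begins 54 mm behind the grasp point. The pads swing forward as they close: fully open they stand 13 mm farther back than shut.
Start: joints at [1.21, 0.521, -0.036, 1.599, 0.021, 1.021, -0.113], TCP at [179.171, -598.759, 231.291] pointing down, gripper open.
Joint ranges: [-2.91, 2.91], [-0.3, 2.13], [-1.5, 1.42], [0.17, 2.43], [-1.26, 4.41], [0.16, 1.93], [-2.52, 2.52]. Speed limits (rad/s): [1.89, 1.89, 2.39, 2.39, 3.01, 3.01, 3.01].

INTERFACE

Orientations are given as a 3x3 rotation matrix whose columns are the frame's x, y, z axes.
In Python, from station import * gives the robot as it stands.
- The arm moves only by the tool carry_out, never from a script. Its argument "plan" is a list of rows, each a list of 6 numbers: the shift along the world's x, y, z normalised to -1 to 1, where 1 is 3 cm, then the turn, a rotation vector about the world's x, y, z normalised to -1 to 1, where 1 is 8 degrees. In form: [[tx, ty, tz, rx, ry, rz], ...]. A call has 1 to 20 rows; each row shifts and turns the commanded pose from where the row before left it; what a row does not reach is not made up. A row lasts 1/10 s, in which the tool goes at most 50 mm and 8.59 degrees, less where a joint would pass 70% of its speed; a pose out of reach is approached as far as the arm can. A call with a number of a shift or a turn outside -1 to 1 is refused whole. A call with a gripper value outside its range is refused whole. "fingers" is the opening, from 0 (shut) to 1 (fully open), set as the call begins (left out, the last holds). The fingers move at their own pace and stop on an object; "force" is the grip in N (left out, the last holds). Time passes only in rows, so rows that do not move let the fingers close. It gives the time, the measured TCP pose, the force, the opening and the grip force at its end, in the units of the state.
- sense(): the state, without advancing time (a new reading comes with each control period).
- snapshot(name): name is "scene" or "top"; returns a dict with "color" (384x512x3 uint8, red, green, blue), "camera_matrix" (3x3 intrinsics, pixels), "k1" (the pictures are not rectified: a ray, as slopes to the right and down, at radius r is drawn at 1 + k1 r^2 times it, then the intrinsics apply), "world_from_camera" (4x4, takes a point from camera to world coordinates). Camera axes: x right, y down, z forward; pixel columns grow to the right and rows downward; lengths in mm; the calibration is good to about 2 mm. A picture is of the moment at which its call begins. There is no depth.
- job_done(): hands the job in; it is judged then, once.
The state is a dict: "clock": time; "joint_pos": joint angles; "dq": joint speeds; "effort": joint torques, N m; "position": TCP position; "ee_rot": TCP orientation; "force": force on the tool from outside, world axes, zero at the start; "torque": the same for the moment, N m; "gripper_width": finger opening in mm; "gripper_force": force on a finger pad.
Only numpy, scipy, OpenCV 4.12 (cv2) and the standard library are available. Lean on these libraries where they do the work, as an engineer would, in place of code of your own. Each camera call takes 0.05 s, during which the arm holds its last target. There are 200 camera calls.

TASK

Gauge the cream resin stem's shank both ways in the sprung-jaw gauge: press the jaw back by its upright tab and, before it creeps shut, slide the stem along the fence up to the end stop, so that the jaw closes by itself on the shank's 24 mm thickness. Then press the jaw back well clear of the stem again, give the stem a quarter turn between fence and jaw, and let the jaw close on its 36 mm width, leaving the stem upright on the deck, square and flat against the fence, fully within the width of the jaw. Do not move or tip the two glass vials on the gauge's deck or the aluminium depth gauge.

Things in the scene. Friction and masses are not known exactly. Their poses are not given: they have to be found in the camera images.
- gauge: The sprung-jaw gauge, fixed on the bench. z up; x is the feed direction along the fence (roughly away from the robot), y points from fence to jaw. Origin at bench level, on the fence's working face, in line with the jaw's middle. Dark steel deck: top 8 mm above the origin, x -140 to +50 mm, y -40 to +185 mm. Back plate behind the jaw: y 168 to 178, x -30 to +30 mm, top 48 mm above the bench.
- stop (a point): Middle of the end stop's working face (looks to gauge -x), at gauge x = +20 mm, y = 15 mm, 24 mm above the bench. The stop is a small dark block standing out from the fence, y 0 to 30 mm, x 20 to 30 mm. The fence is an aluminium bar over the deck's whole length, at gauge y -30 to 0 mm. Tops of both 40 mm above the bench.
- jaw (a joint): Travel of the steel jaw along gauge +y, in m: 0 shut, 0.088 fully back. The gap from fence to jaw face is 12 mm + travel: 0.012 on the stem's 24 mm thickness, 0.024 on its 36 mm width. A weak spring (1.5 to 2.5 N) shuts it; an oil damper (300 N per m/s both ways) makes it creep back at 5 to 8 mm/s, some 11 s from fully back to 0.012. Press at 30 to 40 mm/s (10 to 15 N).
- tab (a point): Middle of the pressed face of the jaw's tab, 72 mm above the bench; moves with the jaw. The tab is an upright plate, 50 mm wide in gauge x, 8 mm thick, rising to 85 mm above the bench. The face looks to gauge -y, at y = 64 mm + travel; push it to +y. In front of it the jaw block, 38 mm wide (x -19 to +19), runs 52 mm to the jaw face; its flat top is 40 mm above the bench.
- stem: Loose cream resin shoulder stem, 80 g, upright on the deck by the fence, on the robot's side of the jaw, long side nearly along the fence. Origin at the centre of its underside, z up. Shank 36 mm in its x, 24 in y, 45 high, can be pushed by its 24 mm wide end; on it the shoulder 36 x 34 mm (x, y), 8 high; on that a square neck 16 x 16 mm, 53 to 85 mm above the origin, to grip.
- vial_a: Small capped glass vial, 24 mm diameter, 50 mm high, standing on the gauge's deck in the corner away from fence and jaw. Leave it alone. Origin at the centre of its underside.
- vial_b: The second, equal glass vial, near the first. Leave it alone. Origin at the centre of its underside.
- depth_gauge: Brushed aluminium depth gauge lying on the bench to the left of the sprung-jaw gauge, 152 mm long (x, from -55 to +95 mm), cross foot 100 mm (y), 28 mm high. Leave it alone. Origin at the underside in the middle of the cross foot.
Not all that is in view belongs to the job. Of the things shaped like the stem, the cream one is meant.

How it is judged (in metres and radians):
On the way, in this order (a step that is already met when the one before it is completed fails the run):
1. the jaw is pressed back past the stem's thickness (travel over 20 mm) (value of joint jaw above 0.02 m), for 0.05 s.
2. the jaw has closed on the 24 mm thickness of the stem, which stands in line with the jaw, square to the fence (travel 9.5 to 14.5 mm) (value of joint jaw between 0.0095 and 0.0145 m and x of stem in the frame of gauge between -0.01 and 0.01 m and y of stem in the frame of gauge between 0.008 and 0.016 m and angle between the x axis of stem and the x axis of gauge, either way round below 0.1 rad and angle between stem's own z axis and vertical below 0.08 rad and z of stem in the frame of gauge below 0.011 m), for 0.2 s.
3. the jaw is pressed well clear of the stem again (travel over 35 mm) (value of joint jaw above 0.035 m), for 0.05 s.
At the end, for the whole second after the job is handed in: The jaw has closed on the stem's 36 mm width: travel 21.5 to 27 mm and still, the stem at rest, upright on the deck, its long side within 0.1 rad of square to the fence, its centre within 12 mm of the middle of the jaw along the fence and 14 to 22 mm from the fence (value of joint jaw between 0.0215 and 0.027 m and x of stem in the frame of gauge between -0.012 and 0.012 m and y of stem in the frame of gauge between 0.014 and 0.022 m and angle between the x axis of stem and the y axis of gauge, either way round below 0.1 rad and angle between stem's own z axis and vertical below 0.08 rad and z of stem in the frame of gauge below 0.011 m and linear speed of stem below 0.01 m/s and velocity of joint jaw between -0.003 and 0.003 m/s); the robot touches nothing.
It fails at once if a vial is moved over 25 mm or tipped (distance of any of vial_a, vial_b from where it was at the start of the episode above 0.025 m or angle between any of vial_a, vial_b's own z axis and vertical above 0.5 rad).
It fails at once if the depth gauge is moved over 30 mm (distance of depth_gauge from where it was at the start of the episode above 0.03 m).
It fails at once if the stem is knocked over (angle between stem's own z axis and vertical above 0.7 rad).
It also fails if it takes over 67 s, if anything falls off the work surface, if the arm or the gripper's body presses on something with over 40 N, if the wrist force passes 120 N, or if a joint passes its speed limit or range.

## Working session

There is one attempt and no reset: what is moved stays moved. The work goes in short steps, Python scripts to look and compute and a tool call to move; the robot and the scene stay as the last step left them, time stands still between calls to the robot, and variables do not carry over. Pictures are saved under pics/ and viewed, at most 10 in all, crops included, and the job is handed in when it is done.

Besides the shell and the picture viewer there is one more tool, called after "Request:" in YAML: its name, and indented under it one key for each argument. carry_out: Moves the arm, as the interface text tells. Scaled input: -1 to 1 covers 3 cm each way for a shift and 8 degrees each way for a turn. Its arguments: {"type":"object","properties":{"plan":{"type":"array","items":{"type":"array","items":{"type":"number"}}},"fingers":{"type":"number"},"force":{"type":"number"}},"required":["plan"]}

```bash
ls; mkdir -p pics
cat > h.py <<'E'
from station import *
import numpy as np, cv2
def ray(s,u,v):
    K=np.array(s["camera_matrix"]);k=s["k1"];T=np.array(s["world_from_camera"])
    d=np.array([(u-K[0,2])/K[0,0],(v-K[1,2])/K[1,1]]);p=d.copy()
    for _ in range(20): p=d/(1+k*(p@p))
    return T[:3,3],T[:3,:3]@np.array([p[0],p[1],1.])
def onz(s,u,v,z):
    o,d=ray(s,u,v);return o+d*(z-o[2])/d[2]
def px(s,P):
    K=np.array(s["camera_matrix"]);T=np.array(s["world_from_camera"])
    c=T[:3,:3].T@(np.array(P,float)-T[:3,3]);p=c[:2]/c[2];p=p*(1+s["k1"]*(p@p))
    return K[0,0]*p[0]+K[0,2],K[1,1]*p[1]+K[1,2]
def save(s,f,box=None,sc=1):
    im=s["color"][:,:,::-1]
    if box: im=im[box[1]:box[3],box[0]:box[2]]
    cv2.imwrite("pics/"+f,cv2.resize(im,None,fx=sc,fy=sc,interpolation=cv2.INTER_CUBIC))
E
python3 - <<'E'
from h import *
import station
a=snapshot("top");b=snapshot("scene")
im=np.vstack([a["color"],b["color"]])[:,:,::-1]
save(a,"t0.png",None,1.5);save(b,"s0.png",None,1.5)
for s in(a,b):print(np.round(s["camera_matrix"],1),s["k1"],np.round(s["world_from_camera"],3))
s=sense();print(s); print([x for x in dir(station) if x[0]!='_'])
E
```

```text
pics
[[377.9   0.  252.9]
 [  0.  377.9 196.2]
 [  0.    0.    1. ]] -0.013338804613307897 [[-1.45000e-01 -9.68000e-01  2.07000e-01  3.00347e+02]
 [-9.89000e-01  1.43000e-01 -2.70000e-02  6.41500e+01]
 [-3.00000e-03 -2.08000e-01 -9.78000e-01  8.95105e+02]
 [ 0.00000e+00  0.00000e+00  0.00000e+00  1.00000e+00]]
[[470.6   0.  259.3]
 [  0.  470.6 192.1]
 [  0.    0.    1. ]] -0.1767399117730532 [[-3.70000e-01  7.80000e-01 -5.04000e-01  9.72755e+02]
 [ 9.29000e-01  3.18000e-01 -1.90000e-01  2.64142e+02]
 [ 1.20000e-02 -5.39000e-01 -8.42000e-01  9.31893e+02]
 [ 0.00000e+00  0.00000e+00  0.00000e+00  1.00000e+00]]
{'clock': 0.1, 'joint_pos': array([ 1.20984593,  0.52197637, -0.0362942 ,  1.59991602,  0.02120456,
        1.02109202, -0.11279352]), 'dq': array([ 0.00024936, -0.00177406,  0.00127133, -0.00150498, -0.00082674,
        0.00097163,  0.00152082]), 'effort': array([ 2.84227783e-03, -9.28500223e+01,  1.98349446e+00, -3.70542920e+01,
        1.80180429e-02,  5.27953598e-03,  7.11900555e-06]), 'position': array([ 179.03739357, -598.51149532,  230.78249564]), 'ee_rot': array([[ 9.58038058e-01,  2.86640786e-01, -3.73202560e-04],
       [ 2.86641015e-01, -9.58037606e-01,  9.35116429e-04],
       [-8.94995787e-05, -1.00285229e-03, -9.99999493e-01]]), 'force': array([-0.38154178,  0.3461743 ,  0.11998307]), 'torque': array([-0.06431046,  0.04177735,  0.03523325]), 'gripper_force': 0.0, 'gripper_width': 85.48674628618308}
['IKError', 'job_done', 'sense', 'snapshot', 'tcp_to_grasp']
```

View pics/t0.png

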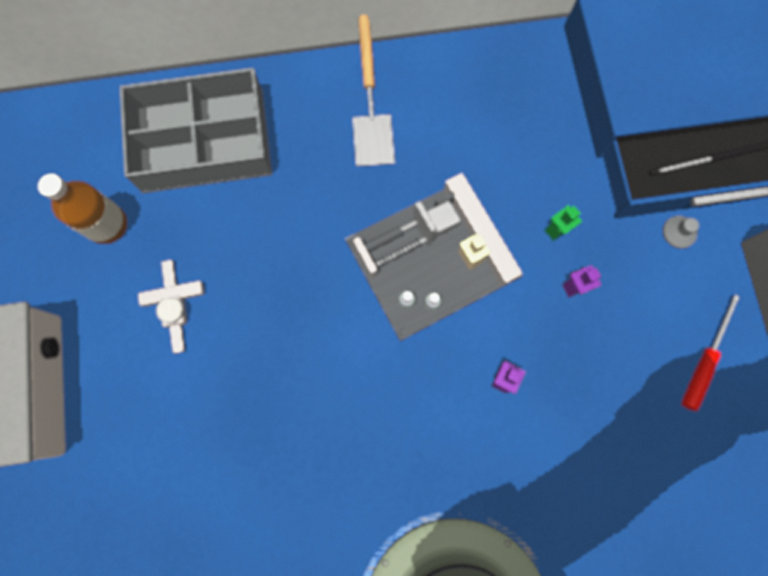

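View pics/s0.png

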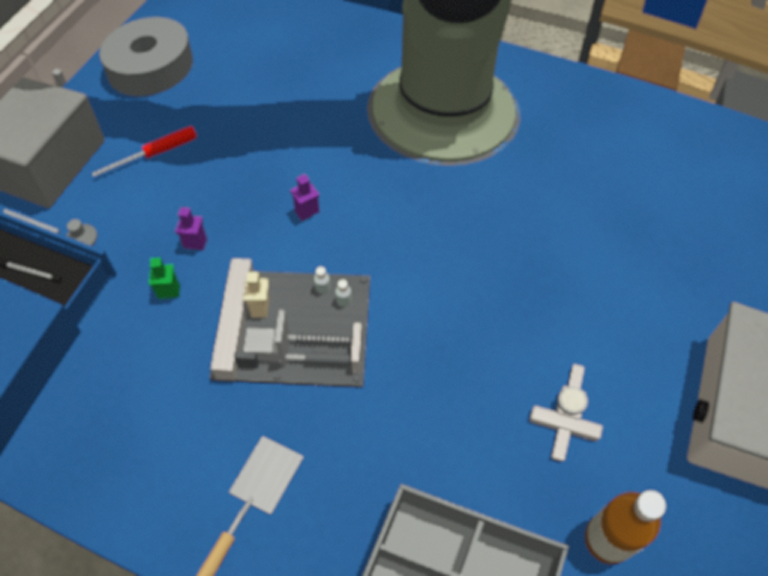

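Candidates (top view, 1.5x px): cream stem (476,248), green (565,220), purple (584,280) and purple (509,377). I choose the cream one on the deck by the fence and check it in a crop.

Run:
```python
from h import *
a=snapshot("top");b=snapshot("scene")
A=cv2.resize(a["color"][105:235,220:360,::-1],None,fx=4,fy=4,interpolation=cv2.INTER_CUBIC)
B=cv2.resize(b["color"][165:265,130:255,::-1],None,fx=4,fy=4,interpolation=cv2.INTER_CUBIC)
cv2.imwrite("pics/a1.png",A);cv2.imwrite("pics/b1.png",B)
for n,s,bx in(("top",a,(220,105,360,235)),("scene",b,(130,165,255,265))):
    im=s["color"];h=cv2.cvtColor(im,cv2.COLOR_RGB2HSV)
    nb=((~((h[...,0]>95)&(h[...,0]<125)&(h[...,1]>110)))).astype(np.uint8)
    m=np.zeros_like(nb);m[bx[1]:bx[3],bx[0]:bx[2]]=nb[bx[1]:bx[3],bx[0]:bx[2]]
    c=max(cv2.findContours(m,0,2)[0],key=cv2.contourArea)
    print(n,cv2.contourArea(c),cv2.approxPolyDP(c,3,True)[:,0].tolist())
    cr=((h[...,0]>18)&(h[...,0]<35)&(h[...,1]>45)&(h[...,2]>120)).astype(np.uint8);mm=np.zeros_like(cr);mm[bx[1]:bx[3],bx[0]:bx[2]]=cr[bx[1]:bx[3],bx[0]:bx[2]]
    c=max(cv2.findContours(mm,0,2)[0],key=cv2.contourArea);print("cream",cv2.contourArea(c),cv2.minAreaRect(c))
```

```text
top 7033.0 [[308, 115], [298, 119], [294, 127], [230, 158], [266, 226], [348, 182]]
cream 42.5 ((314.0000305175781, 172.00001525878906), (18.97366714477539, 12.649110794067383), 18.434947967529297)
scene 7385.5 [[154, 172], [140, 252], [241, 257], [246, 184], [220, 183], [215, 177], [209, 182], [173, 181], [166, 172]]
cream 317.5 ((170.5, 196.5), (27.0, 15.0), 90.0)
```

View pics/a1.png

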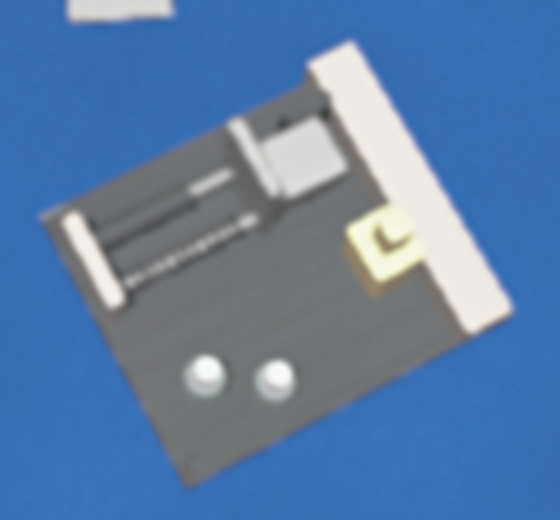

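View pics/b1.png

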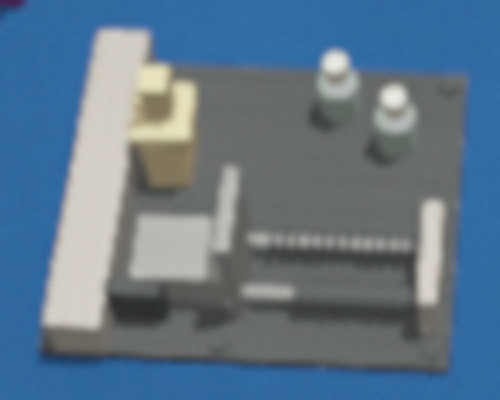

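The crops confirm it: the cream stem stands on the deck by the fence, top-view crop (385,245), scene crop (165,125). The vials are at (205,375) and (275,380) in the top crop. I fit the gauge pose from its corners in both views.

```bash
cat > fit.py <<'E'
from h import *
from scipy.optimize import least_squares
a=snapshot("top");b=snapshot("scene")
t=lambda u,v:(220+u/4,105+v/4)
c=lambda u,v:(130+u/4,165+v/4)
L=[(a,(-140,185,8),t(190,487)),(a,(50,185,8),t(43,215)),(a,(50,-30,40),t(350,40)),(a,(50,0,40),t(309,64)),(a,(-140,-30,40),t(514,310)),(a,(-140,0,40),t(474,335)),
(b,(-140,-30,40),c(97,30)),(b,(-140,0,40),c(150,30)),(b,(50,-30,40),c(42,325)),(b,(50,0,40),c(100,328)),(b,(-140,185,8),c(467,77)),(b,(50,185,8),c(448,372))]
def W(p,g):
    cs,sn=np.cos(p[2]),np.sin(p[2]);return [p[0]+cs*g[0]-sn*g[1],p[1]+sn*g[0]+cs*g[1],g[2]]
f=lambda p:np.concatenate([np.subtract(px(s,W(p,g)),q) for s,g,q in L])
r=least_squares(f,[600,-50,.5],loss='soft_l1');p=r.x
print(p,np.degrees(p[2]));print(np.round(f(p).reshape(-1,2),1).tolist())
np.save("g.npy",p)
def G(P):
    d=np.subtract(P[:2],p[:2]);cs,sn=np.cos(p[2]),np.sin(p[2]);return np.round([cs*d[0]+sn*d[1],-sn*d[0]+cs*d[1]],1)
print("neck scene",G(onz(b,*c(155,72),93)),"top",G(onz(a,*t(398,228),93)))
for q in[(347,238),(385,205),(380,283)]:print("shoulder",G(onz(a,*t(*q),61)))
for q in[(195,85),(195,140),(132,138)]:print("shoulder sc",G(onz(b,*c(*q),61)))
for q in[(205,370),(277,376)]:print("vial",G(onz(a,*t(*q),58)))
for q in[(335,65),(395,98)]:print("vial sc",G(onz(b,*c(*q),58)))
print("tab top",[G(onz(a,*t(*q),85)) for q in[(235,122),(275,192)]],W(p,(0,64,72)),W(p,(-50,12,93)))
print(tcp_to_grasp)
E
python3 fit.py
```

```text
[ 6.02839098e+02 -1.09215755e+02  3.40087896e-01] 19.485601104008794
[[-1.0, 0.4], [-0.9, 0.2], [0.4, 0.2], [-0.1, -0.3], [-0.3, -0.1], [-1.4, -0.4], [-0.0, -0.1], [-0.6, 0.4], [-0.2, -0.2], [-0.9, -0.3], [-0.2, -0.7], [-0.2, -0.8]]
neck scene [-77.4  21.6] top [-75.7  20.4]
shoulder [-61.1  39.6]
shoulder [-54.1  10.4]
shoulder [-93.2  36.1]
shoulder sc [-90.8  37.3]
shoulder sc [-55.1  42.1]
shoulder sc [-54.7   7.2]
vial [-90.6 148.1]
vial [-112.7  113.8]
vial sc [-109.7  113.6]
vial sc [-89.3 148.8]
tab top [array([23.5, 68.4]), array([-23.6,  68.5])] [np.float64(581.4906205525656), np.float64(-48.88133270009353), 72] [np.float64(551.6999907382515), np.float64(-114.5815486454502), 93]
18.700000000000003
```

Run:
```python
from h import *
a=snapshot("top");b=snapshot("scene")
r=lambda v:np.round(v[:2]).tolist()
for n,q in(("drawer corner",(632,212)),("box top-left",(617,135)),("grey corner",(742,240)),("grey low",(768,340))):
    print(n,[r(onz(a,q[0]/1.5,q[1]/1.5,z)) for z in(0,80,160)])
for n,q in(("drawer sc",(112,270)),("drawer sc2",(68,310)),("grey sc bottom",(45,203)),("grey sc top",(70,90)),("grey right",(103,130))):
    print(n,[r(onz(b,q[0]/1.5,q[1]/1.5,z)) for z in(0,80,160)])
p=np.load("g.npy");cs,sn=np.cos(p[2]),np.sin(p[2])
W=lambda x,y:np.round([p[0]+cs*x-sn*y,p[1]+sn*x+cs*y],1)
print("neck",W(-76,21.5),"press start",W(0,45),"end",W(0,138),"g0",W(0,12))
```

```text
drawer corner [[567.0, -398.0], [543.0, -357.0], [519.0, -316.0]]
box top-left [[707.0, -406.0], [671.0, -364.0], [634.0, -322.0]]
grey corner [[493.0, -568.0], [475.0, -511.0], [458.0, -455.0]]
grey low [[325.0, -563.0], [323.0, -507.0], [321.0, -451.0]]
drawer sc [[553.0, -378.0], [589.0, -323.0], [625.0, -268.0]]
drawer sc2 [[646.0, -404.0], [674.0, -346.0], [702.0, -289.0]]
grey sc bottom [[479.0, -580.0], [521.0, -508.0], [564.0, -435.0]]
grey sc top [[216.0, -725.0], [281.0, -640.0], [346.0, -555.0]]
grey right [[288.0, -585.0], [347.0, -512.0], [406.0, -439.0]]
neck [ 524.  -114.3] press start [587.8 -66.8] end [556.8  20.9] g0 [598.8 -97.9]
```

Request:
carry_out:
  plan:
    - [0.3,0.7,0.5,0,0,0.1]
    - [0.5,0.9,0.5,0,0,0.1]
    - [0.5,0.9,0.5,0,0,0.1]
    - [0.5,0.9,0.5,0,0,0.1]
    - [0.5,0.9,0,0,0,0.1]
    - [0.5,0.9,0,0,0,0.1]
    - [0.5,0.9,0,0,0,0.1]
    - [0.5,0.9,0,0,0,0.1]
    - [0.6,0.9,0,0,0,0.1]
    - [0.6,0.9,0,0,0,0.1]
    - [0.7,0.8,0,0,0,0.1]
    - [0.7,0.8,0,0,0,0.1]
    - [0.7,0.8,-0.3,0,0,0]
    - [0.7,0.8,-0.5,0,0,0]
    - [0.7,0.8,-0.5,0,0,0]
    - [0.7,0.8,-0.7,0,0,0]
    - [0.7,0.8,-0.7,0,0,0]
    - [0.7,0.8,-0.7,0,0,0]
    - [0.6,0.7,-0.6,0,0,0]
    - [0,0,0,0,0,0]
  fingers: 0.5

```text
clock: 2.4
position: [516.2, -118.1, 169.2]
ee_rot: [[0.895, 0.446, -0.002], [0.446, -0.895, 0.002], [-0.001, -0.003, -1.0]]
force: [0.4, -0.5, 1.0]
gripper_width: 42.7
gripper_force: 0.0
```

Run:
```python
from h import *
a=snapshot("top");b=snapshot("scene")
f=lambda s,bx:cv2.resize(s["color"][bx[1]:bx[3],bx[0]:bx[2],::-1],(400,400),interpolation=cv2.INTER_CUBIC)
cv2.imwrite("pics/c1.png",np.hstack([f(a,(260,110,360,210)),f(b,(130,130,230,230))]))
s=sense();print(s["joint_pos"].round(2),s["position"])
print("px scene of (524,-114.3,93)",px(b,(524,-114.3,93)))
```

```text
[ 0.35  0.46 -0.31  1.9   0.19  0.81 -1.17] [ 515.07869142 -121.41480217  170.92187641]
px scene of (524,-114.3,93) (np.float64(168.63440846424595), np.float64(183.5143032983861))
```

View pics/c1.png

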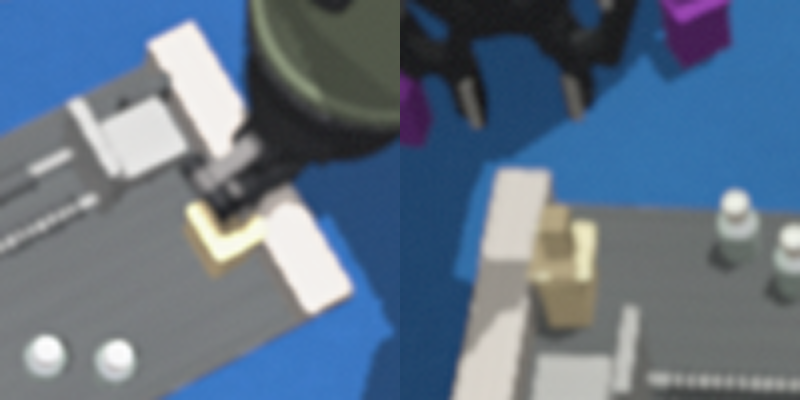

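Request:
carry_out:
  plan:
    - [0.6,0.4,0,0,0,-0.22]
    - [0.6,0.4,0,0,0,-0.22]
    - [0.6,0.45,-0.5,0,0,-0.22]
    - [0.6,0.45,-0.8,0,0,-0.22]
    - [0,0,-0.8,0,0,0]
    - [0,0,-0.5,0,0,0]
    - [0,0,0,0,0,0]
    - [0,0,0,0,0,0]
  fingers: 0

```text
clock: 3.3
position: [587.2, -71.7, 94.2]
ee_rot: [[0.945, 0.328, 0.001], [0.328, -0.945, -0.0], [0.0, 0.001, -1.0]]
force: [0.4, -0.7, 0.7]
gripper_width: 0.2
gripper_force: 0.0
```

Request:
carry_out:
  plan:
    - [0.05,0.05,-0.7,0,0,0]
    - [0,0,-0.6,0,0,0]
    - [0,0,0,0,0,0]
    - [-0.04,0.11,0,0,0,0]
    - [-0.04,0.11,0,0,0,0]
    - [-0.04,0.11,0,0,0,0]
    - [-0.04,0.11,0,0,0,0]
    - [-0.04,0.11,0,0,0,0]

```text
clock: 4.1
position: [583.8, -54.2, 55.6]
ee_rot: [[0.945, 0.328, 0.003], [0.328, -0.945, -0.002], [0.002, 0.003, -1.0]]
force: [4.7, -10.8, 2.0]
gripper_width: 0.1
gripper_force: 5.7
```

Request:
carry_out:
  plan:
    - [-0.04,0.11,0,0,0,0]
    - [-0.04,0.11,0,0,0,0]
    - [-0.04,0.11,0,0,0,0]
    - [-0.04,0.11,0,0,0,0]
    - [-0.04,0.11,0,0,0,0]
    - [-0.04,0.11,0,0,0,0]
    - [-0.04,0.11,0,0,0,0]
    - [-0.04,0.11,0,0,0,0]
    - [-0.04,0.11,0,0,0,0]
    - [-0.04,0.11,0,0,0,0]
    - [-0.04,0.11,0,0,0,0]
    - [-0.04,0.11,0,0,0,0]
    - [-0.04,0.11,0,0,0,0]
    - [-0.04,0.11,0,0,0,0]
    - [-0.04,0.11,0,0,0,0]
    - [-0.04,0.11,0,0,0,0]
    - [-0.04,0.11,0,0,0,0]
    - [-0.04,0.11,0,0,0,0]
    - [-0.04,0.11,0,0,0,0]
    - [-0.04,0.11,0,0,0,0]

```text
clock: 6.1
position: [560.4, 11.8, 55.7]
ee_rot: [[0.945, 0.328, 0.004], [0.328, -0.945, -0.002], [0.003, 0.003, -1.0]]
force: [8.0, -10.6, 1.9]
gripper_width: -0.3
gripper_force: 6.5
```

Request:
carry_out:
  plan:
    - [0.1,-0.3,0.7,0,0,0]
    - [0.1,-0.5,0.9,0,0,0]

```text
clock: 6.3
position: [564.2, -9.7, 102.9]
ee_rot: [[0.944, 0.331, -0.001], [0.331, -0.944, 0.0], [-0.001, -0.001, -1.0]]
force: [0.1, -0.5, -0.4]
gripper_width: -0.1
gripper_force: 0.0
```

Request:
carry_out:
  plan:
    - [-0.25,-0.6,0.4,0,0,0.22]
    - [-0.3,-0.7,0,0,0,0.22]
    - [-0.3,-0.7,0,0,0,0.22]
    - [-0.3,-0.7,0,0,0,0.22]
    - [-0.25,-0.65,0,0,0,0]
    - [0,0,0,0,0,0]
  fingers: 0.5

```text
clock: 6.9
position: [521.8, -114.0, 115.0]
ee_rot: [[0.898, 0.439, 0.0], [0.439, -0.898, -0.001], [-0.0, 0.001, -1.0]]
force: [0.0, 0.6, 0.0]
gripper_width: 43.0
gripper_force: 0.0
```

Request:
carry_out:
  plan:
    - [0.05,0,-0.8,0,0,0]
    - [0,0,-0.8,0,0,0]
    - [0,0,0,0,0,0]

```text
clock: 7.2
position: [523.2, -110.3, 64.7]
ee_rot: [[0.896, 0.443, -0.003], [0.443, -0.896, 0.001], [-0.002, -0.002, -1.0]]
force: [-0.3, 0.4, 0.3]
gripper_width: 42.4
gripper_force: 0.0
```

Request:
carry_out:
  plan:
    - [0,0,0,0,0,0]
    - [0,0,0,0,0,0]
    - [0,0,0,0,0,0]
    - [0,0,0,0,0,0]
  fingers: 0
  force: 20

```text
clock: 7.6
position: [524.8, -111.2, 67.5]
ee_rot: [[0.897, 0.442, 0.002], [0.442, -0.897, -0.0], [0.001, 0.001, -1.0]]
force: [-1.6, 1.2, 10.2]
gripper_width: 15.6
gripper_force: 25.4
```

Request:
carry_out:
  plan:
    - [0,0,0.06,0,0,0]
    - [0.3,0.05,0,0,0,-0.2]
    - [0.35,0.07,0,0,0,-0.2]
    - [0.4,0.07,0,0,0,-0.2]
    - [0.4,0.07,0,0,0,-0.2]
    - [0.4,0.08,0,0,0,-0.08]
    - [0.35,0.08,0,0,0,0]
    - [0.2,0.06,0,0,0,0]
    - [0,0,0,0,0,0]

```text
clock: 8.5
position: [596.9, -96.3, 67.9]
ee_rot: [[0.944, 0.33, 0.0], [0.33, -0.944, 0.0], [0.0, -0.0, -1.0]]
force: [-0.2, -0.6, -1.5]
gripper_width: 15.8
gripper_force: 24.1
```

Request:
carry_out:
  plan:
    - [0,0,-0.03,0,0,0]
    - [0,0,-0.02,0,0,0]

```text
clock: 8.7
position: [596.3, -96.8, 67.4]
ee_rot: [[0.944, 0.329, 0.001], [0.329, -0.944, 0.0], [0.001, 0.0, -1.0]]
force: [-5.7, 2.1, 21.2]
gripper_width: 15.3
gripper_force: 27.1
```

Request:
carry_out:
  plan:
    - [0,0,0,0,0,0]
    - [0,0,0,0,0,0]
    - [0,0,0,0,0,0]
    - [0,0,0.5,0,0,0]
    - [0,0,0.9,0,0,0]
    - [0,0,0.9,0,0,0]
    - [0,0,0.9,0,0,0]
    - [0,0,0,0,0,0]
  fingers: 0.5

```text
clock: 9.5
position: [597.8, -97.1, 167.1]
ee_rot: [[0.944, 0.329, 0.006], [0.329, -0.944, -0.001], [0.005, 0.002, -1.0]]
force: [-0.2, -0.1, 0.7]
gripper_width: 42.8
gripper_force: 0.0
```

```bash
cat > look.py <<'E'
from h import *
import sys
a=snapshot("top");b=snapshot("scene")
f=lambda s,bx:cv2.resize(s["color"][bx[1]:bx[3],bx[0]:bx[2],::-1],(400,400),interpolation=cv2.INTER_CUBIC)
cv2.imwrite("pics/"+sys.argv[1],np.hstack([f(a,(250,100,350,200)),f(b,(130,165,230,265))]))
E
python3 look.py d1.png
```

```text
(no output)
```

View pics/d1.png

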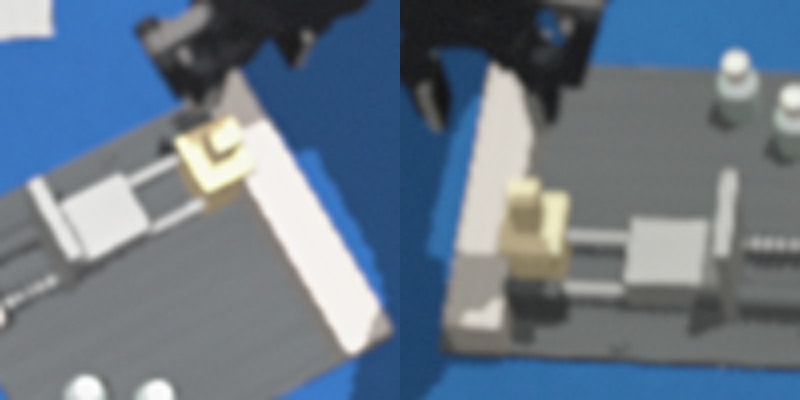

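Request:
carry_out:
  plan:
    - [-0.2,0.6,0,0,0,0]
    - [-0.2,0.6,-0.5,0,0,0]
    - [0,0,-0.8,0,0,0]
    - [0,0,0,0,0,0]
    - [0,0,0,0,0,0]
    - [0,0,0,0,0,0]
    - [0,0,0,0,0,0]
    - [0,0,0,0,0,0]
    - [0,0,0,0,0,0]
    - [0,0,0,0,0,0]
    - [0,0,0,0,0,0]
    - [0,0,0,0,0,0]
    - [0,0,0,0,0,0]
    - [0,0,0,0,0,0]
    - [0,0,0,0,0,0]
    - [0,0,0,0,0,0]
    - [0,0,0,0,0,0]
    - [0,0,0,0,0,0]
    - [0,0,0,0,0,0]
    - [0,0,0,0,0,0]
  fingers: 0

```text
clock: 11.6
position: [584.2, -60.8, 123.6]
ee_rot: [[0.944, 0.329, -0.0], [0.329, -0.944, 0.0], [-0.0, -0.0, -1.0]]
force: [0.6, -1.0, 0.0]
gripper_width: 0.3
gripper_force: 0.0
```

Request:
carry_out:
  plan:
    - [0,0,0,0,0,0]
    - [0,0,0,0,0,0]
    - [0,0,0,0,0,0]
    - [0,0,0,0,0,0]
    - [0,0,0,0,0,0]
    - [0,0,0,0,0,0]
    - [0,0,0,0,0,0]
    - [0,0,0,0,0,0]
    - [0,0,0,0,0,0]
    - [0,0,0,0,0,0]
    - [0,0,0,0,0,0]
    - [0,0,0,0,0,0]
    - [0,0,0,0,0,0]
    - [0,0,0,0,0,0]
    - [0,0,0,0,0,0]
    - [0,0,0,0,0,0]
    - [0,0,0,0,0,0]
    - [0,0,0,0,0,0]
    - [0,0,0,0,0,0]
    - [0,0,0,0,0,0]

```text
clock: 13.6
position: [584.2, -60.9, 123.6]
ee_rot: [[0.944, 0.329, 0.0], [0.329, -0.944, 0.0], [0.0, -0.0, -1.0]]
force: [0.7, -0.1, 0.7]
gripper_width: 0.1
gripper_force: 0.0
```

Request:
carry_out:
  plan:
    - [0,0,0,0,0,0]
    - [0,0,0,0,0,0]
    - [0,0,0,0,0,0]
    - [0,0,0,0,0,0]
    - [0,0,0,0,0,0]
    - [0,0,0,0,0,0]
    - [0,0,0,0,0,0]
    - [0,0,0,0,0,0]
    - [0,0,0,0,0,0]
    - [0,0,0,0,0,0]
    - [0,0,0,0,0,0]
    - [0,0,0,0,0,0]
    - [0,0,0,0,0,0]
    - [0,0,0,0,0,0]
    - [0,0,0,0,0,0]
    - [0,0,0,0,0,0]
    - [0,0,0,0,0,0]
    - [0,0,0,0,0,0]
    - [0,0,0,0,0,0]
    - [0,0,0,0,0,0]

```text
clock: 15.6
position: [584.2, -60.9, 123.6]
ee_rot: [[0.944, 0.329, -0.0], [0.329, -0.944, 0.0], [-0.0, -0.0, -1.0]]
force: [0.2, -0.7, -0.1]
gripper_width: -0.3
gripper_force: 0.0
```

Request:
carry_out:
  plan:
    - [0,0,0,0,0,0]
    - [0,0,0,0,0,0]
    - [0,0,0,0,0,0]
    - [0,0,0,0,0,0]
    - [0,0,0,0,0,0]
    - [0,0,0,0,0,0]
    - [0,0,0,0,0,0]
    - [0,0,0,0,0,0]
    - [0,0,0,0,0,0]
    - [0,0,0,0,0,0]
    - [0,0,0,0,0,0]
    - [0,0,0,0,0,0]
    - [0,0,0,0,0,0]
    - [0,0,0,0,0,0]
    - [0,0,0,0,0,0]
    - [0,0,0,0,0,0]
    - [0,0,0,0,0,0]
    - [0,0,0,0,0,0]
    - [0,0,0,0,0,0]
    - [0,0,0,0,0,0]

```text
clock: 17.6
position: [584.2, -60.8, 123.6]
ee_rot: [[0.944, 0.329, -0.0], [0.329, -0.944, 0.0], [-0.0, -0.0, -1.0]]
force: [0.9, -0.7, -0.2]
gripper_width: -0.3
gripper_force: 0.0
```

```bash
python3 look.py d2.png
```

```text
(no output)
```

View pics/d2.png

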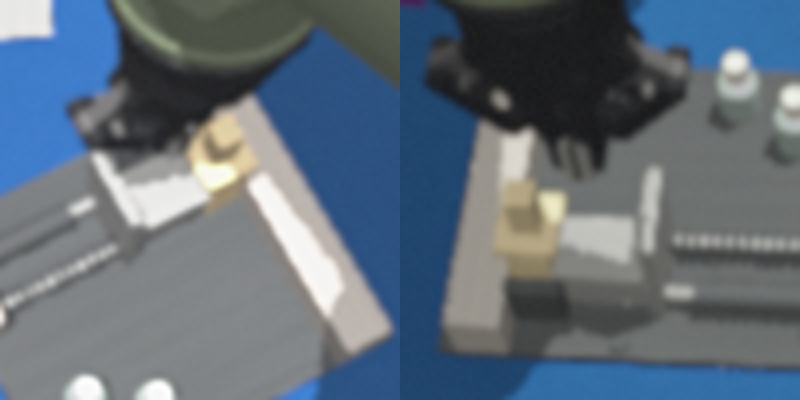

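Run:
```python
from h import *
b=snapshot("scene");np.save("prev.npy",b["color"])
p=np.load("g.npy")
def G(P):
    d=np.subtract(P[:2],p[:2]);cs,sn=np.cos(p[2]),np.sin(p[2]);return np.round([cs*d[0]+sn*d[1],-sn*d[0]+cs*d[1]],1)
q=lambda u,v:(130+(u-400)/4,165+v/4)
print("neck",G(onz(b,*q(522,187),93)),"tab",G(onz(b,*q(657,167),85)),"jaw front edge",[G(onz(b,*q(*k),40)) for k in[(565,215),(560,255)]],"rear jaw top",G(onz(b,*q(634,260),40)))
```

```text
neck [-5.4 14.5] tab [-25.5  82.1] jaw front edge [array([-19.2,  27.3]), array([ 5.5, 28. ])] rear jaw top [ 6.4 68.4]
```

Request:
carry_out:
  plan:
    - [0,0,0,0,0,0]
    - [0,0,0,0,0,0]
    - [0,0,0,0,0,0]
    - [0,0,0,0,0,0]
    - [0,0,0,0,0,0]
    - [0,0,0,0,0,0]
    - [0,0,0,0,0,0]
    - [0,0,0,0,0,0]
    - [0,0,0,0,0,0]
    - [0,0,0,0,0,0]

```text
clock: 18.75
position: [584.2, -60.9, 123.6]
ee_rot: [[0.944, 0.329, 0.0], [0.329, -0.944, -0.0], [0.0, 0.0, -1.0]]
force: [0.2, -0.7, -0.4]
gripper_width: -0.1
gripper_force: 0.0
```

Run:
```python
from h import *
b=snapshot("scene");a=np.load("prev.npy")
d=np.abs(b["color"].astype(int)-a).sum(2)[195:255,150:215]
print((d>60).sum(),d.max())
```

```text
0 15
```

```bash
cat > tm.py <<'E'
from h import *
b=snapshot("scene");B0=cv2.imread("pics/b1.png")
p=np.load("g.npy")
def G(P):
    d=np.subtract(P[:2],p[:2]);cs,sn=np.cos(p[2]),np.sin(p[2]);return np.array([cs*d[0]+sn*d[1],-sn*d[0]+cs*d[1]])
now=cv2.resize(b["color"][165:265,130:255,::-1],None,fx=4,fy=4,interpolation=cv2.INTER_CUBIC)
g=lambda i:cv2.Canny(i,60,150).astype(np.float32)
e0=cv2.cvtColor(B0,6);e1=cv2.cvtColor(now,6)
for n,(x0,y0,x1,y1),z in(("tab",(205,155,245,255),80),("vial",(310,40,365,130),58),):
    r=cv2.matchTemplate(e1,e0[y0:y1,x0:x1],cv2.TM_CCOEFF_NORMED);_,s,_,l=cv2.minMaxLoc(r)
    q=lambda u,v:G(onz(b,130+u/4,165+v/4,z))
    print(n,s,(l[0]-x0,l[1]-y0),np.round(q(l[0]+20,l[1]+40)-q(x0+20,y0+40),1))
E
python3 tm.py
```

```text
tab 0.9555288553237915 (24, 0) [-0.6 12.6]
vial 0.9997400045394897 (0, 0) [0. 0.]
```

Request:
carry_out:
  plan:
    - [0,0,-0.8,0,0,0]
    - [0,0,-0.8,0,0,0]
    - [0,0,-0.65,0,0,0]
    - [0,0,0,0,0,0]
    - [-0.04,0.11,0,0,0,0]
    - [-0.04,0.11,0,0,0,0]
    - [-0.04,0.11,0,0,0,0]
    - [-0.04,0.11,0,0,0,0]
    - [-0.04,0.11,0,0,0,0]
    - [-0.04,0.11,0,0,0,0]
    - [-0.04,0.11,0,0,0,0]
    - [-0.04,0.11,0,0,0,0]
    - [-0.04,0.11,0,0,0,0]
    - [-0.04,0.11,0,0,0,0]
    - [-0.04,0.11,0,0,0,0]
    - [-0.04,0.11,0,0,0,0]
    - [-0.04,0.11,0,0,0,0]
    - [-0.04,0.11,0,0,0,0]
    - [-0.04,0.11,0,0,0,0]
    - [-0.04,0.11,0,0,0,0]

```text
clock: 20.85
position: [566.4, -9.6, 57.1]
ee_rot: [[0.945, 0.328, 0.003], [0.328, -0.945, -0.002], [0.003, 0.003, -1.0]]
force: [7.7, -10.6, -0.1]
gripper_width: 0.0
gripper_force: 6.3
```

Request:
carry_out:
  plan:
    - [-0.04,0.11,0,0,0,0]
    - [-0.04,0.11,0,0,0,0]
    - [-0.04,0.11,0,0,0,0]
    - [-0.04,0.11,0,0,0,0]
    - [-0.04,0.11,0,0,0,0]
    - [-0.04,0.11,0,0,0,0]
    - [-0.04,0.11,0,0,0,0]
    - [-0.04,0.11,0,0,0,0]

```text
clock: 21.65
position: [557.0, 16.9, 57.1]
ee_rot: [[0.945, 0.328, 0.004], [0.328, -0.945, -0.001], [0.003, 0.003, -1.0]]
force: [9.4, -11.4, -1.1]
gripper_width: 0.0
gripper_force: 6.5
```

Request:
carry_out:
  plan:
    - [0.1,-0.3,0.7,0,0,0]
    - [0.1,-0.5,0.9,0,0,0]

```text
clock: 21.85
position: [560.9, -4.7, 104.4]
ee_rot: [[0.944, 0.331, -0.001], [0.331, -0.944, 0.0], [-0.001, -0.001, -1.0]]
force: [0.7, -0.3, -0.0]
gripper_width: -0.1
gripper_force: 0.0
```

Request:
carry_out:
  plan:
    - [0.2,-0.6,0.4,0,0,0]
    - [0.25,-0.7,0,0,0,0]
    - [0.25,-0.7,0,0,0,0]
    - [0.25,-0.7,0,0,0,0]
    - [0.2,-0.35,0,0,0,0]
    - [0,0,-0.4,0,0,0]
    - [0,0,-0.6,0,0,0]
    - [0,0,-0.5,0,0,0]
    - [0,0,0,0,0,0]
  fingers: 0.5

```text
clock: 22.75
position: [594.4, -95.8, 68.7]
ee_rot: [[0.944, 0.33, -0.004], [0.33, -0.944, 0.001], [-0.003, -0.002, -1.0]]
force: [0.7, 0.1, 0.1]
gripper_width: 42.5
gripper_force: 0.0
```

Request:
carry_out:
  plan:
    - [0,0,0,0,0,0]
    - [0,0,0,0,0,0]
    - [0,0,0,0,0,0]
    - [0,0,0,0,0,0]
  fingers: 0

```text
clock: 23.15
position: [596.2, -97.1, 71.6]
ee_rot: [[0.944, 0.329, 0.001], [0.329, -0.944, -0.0], [0.001, 0.0, -1.0]]
force: [-0.1, -0.1, 2.3]
gripper_width: 15.3
gripper_force: 26.0
```

Request:
carry_out:
  plan:
    - [-0.12,0.17,0.05,0,0,0]
    - [-0.11,0.17,0,0,0,0]
    - [0,0,0,0,0,0.6]
    - [0,0,0,0,0,0.97]
    - [0,0,0,0,0,0.97]
    - [0,0,0,0,0,0.97]
    - [0,0,0,0,0,0.97]
    - [0,0,0,0,0,0.97]
    - [0,0,0,0,0,0.97]
    - [0,0,0,0,0,0.97]
    - [0,0,0,0,0,0.97]
    - [0,0,0,0,0,0.97]
    - [0,0,0,0,0,0.97]
    - [0,0,0,0,0,0.98]
    - [0,0,0,0,0,0]

```text
clock: 24.65
position: [588.6, -86.6, 72.5]
ee_rot: [[-0.336, 0.942, -0.0], [0.942, 0.336, 0.0], [0.0, -0.0, -1.0]]
force: [0.1, 0.4, -0.1]
gripper_width: 15.5
gripper_force: 25.6
```

Request:
carry_out:
  plan:
    - [0.1,-0.05,0,0,0,0]
    - [0.11,-0.05,0,0,0,0]
    - [0,0,-0.04,0,0,0]
    - [0,0,0,0,0,0]

```text
clock: 25.05
position: [595.8, -89.9, 71.6]
ee_rot: [[-0.332, 0.943, 0.001], [0.943, 0.332, -0.0], [-0.001, 0.001, -1.0]]
force: [1.7, -0.4, 2.6]
gripper_width: 15.5
gripper_force: 26.1
```

Request:
carry_out:
  plan:
    - [0,0,0,0,0,0]
    - [0,0,0,0,0,0]
    - [0,0,0,0,0,0]
    - [0,0,0.5,0,0,0]
    - [0,0,0.9,0,0,0]
    - [0,0,0.9,0,0,0]
    - [-0.5,-0.5,0.9,0,0,0]
    - [-0.8,-0.8,0.9,0,0,0]
    - [-0.8,-0.8,0.5,0,0,0]
    - [-0.8,-0.8,0,0,0,0]
    - [-0.8,-0.8,0,0,0,0]
    - [-0.8,-0.8,0,0,0,0]
    - [0,0,0,0,0,0]
    - [0,0,0,0,0,0]
  fingers: 0.5

```text
clock: 26.45
position: [460.1, -225.4, 210.4]
ee_rot: [[-0.332, 0.943, 0.001], [0.943, 0.332, -0.001], [-0.001, 0.001, -1.0]]
force: [0.2, 0.7, 0.2]
gripper_width: 42.6
gripper_force: 0.0
```

```bash
python3 look.py d3.png; python3 tm.py
```

```text
tab 0.9626200199127197 (89, 4) [ 0.1 46.9]
vial 0.9997778534889221 (0, 0) [0. 0.]
```

View pics/d3.png

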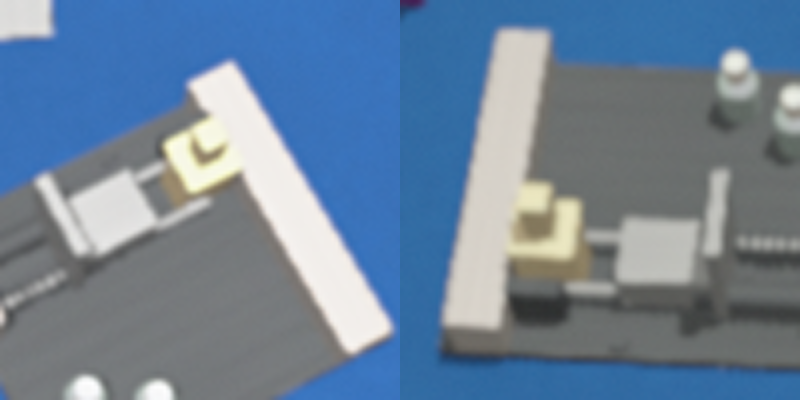

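The stem is upright and turned, scene half at (545,240), square to the fence. The jaw is at about 47 mm and closing, so I wait.

Request:
carry_out:
  plan:
    - [0,0,0,0,0,0]
    - [0,0,0,0,0,0]
    - [0,0,0,0,0,0]
    - [0,0,0,0,0,0]
    - [0,0,0,0,0,0]
    - [0,0,0,0,0,0]
    - [0,0,0,0,0,0]
    - [0,0,0,0,0,0]
    - [0,0,0,0,0,0]
    - [0,0,0,0,0,0]
    - [0,0,0,0,0,0]
    - [0,0,0,0,0,0]
    - [0,0,0,0,0,0]
    - [0,0,0,0,0,0]
    - [0,0,0,0,0,0]
    - [0,0,0,0,0,0]
    - [0,0,0,0,0,0]
    - [0,0,0,0,0,0]
    - [0,0,0,0,0,0]
    - [0,0,0,0,0,0]

```text
clock: 28.6
position: [460.3, -225.0, 209.4]
ee_rot: [[-0.333, 0.943, -0.0], [0.943, 0.333, -0.0], [0.0, -0.0, -1.0]]
force: [-0.3, -0.1, 0.2]
gripper_width: 42.6
gripper_force: 0.0
```

Request:
carry_out:
  plan:
    - [0,0,0,0,0,0]
    - [0,0,0,0,0,0]
    - [0,0,0,0,0,0]
    - [0,0,0,0,0,0]
    - [0,0,0,0,0,0]
    - [0,0,0,0,0,0]
    - [0,0,0,0,0,0]
    - [0,0,0,0,0,0]
    - [0,0,0,0,0,0]
    - [0,0,0,0,0,0]
    - [0,0,0,0,0,0]
    - [0,0,0,0,0,0]
    - [0,0,0,0,0,0]
    - [0,0,0,0,0,0]
    - [0,0,0,0,0,0]
    - [0,0,0,0,0,0]
    - [0,0,0,0,0,0]
    - [0,0,0,0,0,0]
    - [0,0,0,0,0,0]
    - [0,0,0,0,0,0]

```text
clock: 30.6
position: [460.3, -225.0, 209.4]
ee_rot: [[-0.333, 0.943, -0.0], [0.943, 0.333, -0.0], [-0.0, -0.0, -1.0]]
force: [0.3, -0.7, -0.3]
gripper_width: 42.7
gripper_force: 0.0
```

```bash
python3 tm.py
```

```text
tab 0.9754664301872253 (46, 2) [ 0.  24.3]
vial 0.9997885227203369 (0, 0) [0. 0.]
```

Request:
carry_out:
  plan:
    - [0,0,0,0,0,0]
    - [0,0,0,0,0,0]
    - [0,0,0,0,0,0]
    - [0,0,0,0,0,0]
    - [0,0,0,0,0,0]
    - [0,0,0,0,0,0]
    - [0,0,0,0,0,0]
    - [0,0,0,0,0,0]
    - [0,0,0,0,0,0]
    - [0,0,0,0,0,0]
    - [0,0,0,0,0,0]
    - [0,0,0,0,0,0]
    - [0,0,0,0,0,0]
    - [0,0,0,0,0,0]
    - [0,0,0,0,0,0]

```text
clock: 32.15
position: [460.3, -225.0, 209.4]
ee_rot: [[-0.333, 0.943, -0.0], [0.943, 0.333, 0.0], [0.0, -0.0, -1.0]]
force: [-0.1, 0.3, -0.3]
gripper_width: 42.7
gripper_force: 0.0
```

```bash
python3 tm.py; python3 look.py d4.png
```

```text
tab 0.9752097725868225 (46, 2) [ 0.  24.3]
vial 0.9997950792312622 (0, 0) [0. 0.]
```

View pics/d4.png

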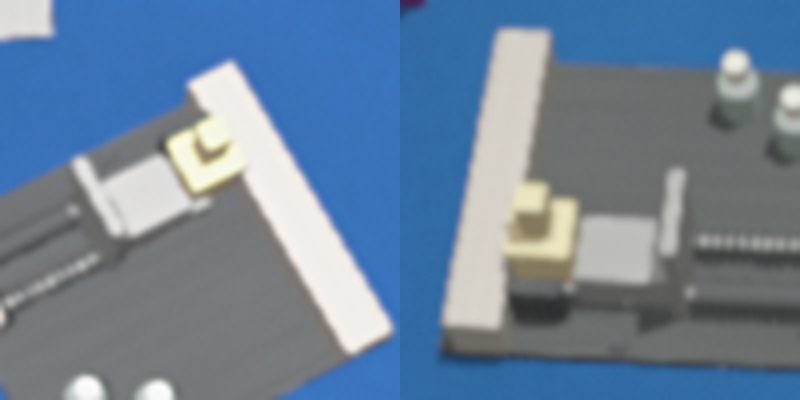

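The jaw rests still at 24.3 mm. The stem (scene half at 540,240) is upright, flat against the fence and within the jaw's width. Handing in.

```bash
python3 -c "
from station import *
print(job_done())"
```

```text
the job is handed in; nothing more can be done
None
```

I handed the job in at about 32 s: by the camera the jaw closed at about 12.6 mm on the stem's 24 mm thickness, then, after the quarter turn, at about 24.3 mm on its 36 mm width. The stem stood upright against the fence, the vial I checked had not moved, and the depth gauge was never approached; no verdict came back.

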